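# Checkweigher test start: change the weight, shut the hood, work the key switch

### The job

Get the checkweigher ready and test-start it: take the small check weight off the weigh plate and stand it on the floor of the tray, stand the large check weight from the tray in the middle of the weigh plate, and slide the clear hood fully home over it. Then turn the key on the separate switch box clockwise past run to start, hold it there for a good second, and let go so that it springs back to run. Set the weights down rather than dropping them, turn to start only when the hood is shut, and leave the other things on the table and in the tray where they are.

Things in the scene. Friction and masses are not known exactly. Their poses are not given: they have to be found in the camera images.
- weigher: Fixed low checkweigher base, white, 180 (its x) x 310 (its y) x 34 mm high, with two 6 mm steel rails along its y. Origin: centre of its underside, on the table; it is turned about the vertical, and its x points roughly away from the robot, its y roughly to the left. The weigh plate is on its -y half; the clear hood starts parked on its +y half.
- plate_mid (a point): Middle of the top face of the square steel weigh plate (100 x 100 mm, marked with a thin ring of 64 mm), 50 mm above the table; axes as weigher.
- hood (a joint): Slide of the clear hood along the weigher's y, in m: 0 = fully home over the weigh plate (hard stop), 0.16 = fully parked (hard stop); it starts at 0.13 to 0.16, and about 2 N move it; it stays where it is left. The hood is a steel-edged tunnel 140 (x) x 136 (y) mm, its top 135 mm above the table, inside 128 mm wide and clear to 129 mm above the table, open on the -y end that goes first over the plate, closed at the +y end.
- hood_handle (a point): Centre of the black handle bar on top of the hood, 170 mm above the table: the bar lies along the weigher's x, 90 mm long, 12 mm thick (y), 14 mm high, held 30 mm clear of the hood's top by two 10 mm posts 37 mm either side of its middle. It moves with the hood; axes as weigher.
- switch_box: Fixed grey switch box with an aluminium top, 110 x 110 x 70 mm high. Origin: centre of its underside. The key stands upright in the middle of its top; dots on the top (one: off, two: run, three: start) show where the key's marked half (its +x) points. Near it are fixed things: the blue parts box to its left, the toggle clamp just beyond it, and behind that the seamer's open clear guard, which hangs 260 to 440 mm above the table at about x 0.66 to 0.84, y -0.34 to -0.27 m.
- barrel (a joint): Angle in rad of the lock barrel that carries the key, growing clockwise seen from above: 0 = off (key along the box's x), 0.60 = run (hard stop). It stays where it is left (friction 0.02 N m) and starts at 0 to 0.15.
- key (a joint): Angle in rad of the key beyond its barrel, clockwise: 0 = at rest, 0.65 = start (hard stop; 0.50 and more counts as start). Turning the key first carries the barrel to run, and from there turns the key against a spring (0.06 N m, rising to 0.19 N m at start) that returns it to 0 when let go, so from off to start is 1.25 rad in all.
- key_grip (a point): Grip point of the key, at the middle of its flat black bow and on its vertical turning axis, 106 mm above the table. The bow is an upright plate 62 mm long (point x), 10 mm thick (point y: pinch it here) and 34 mm high, from 89 to 123 mm above the table. The point turns with the key.
- tray: Fixed flat aluminium tray, 140 (x) x 200 (y) mm outside, walls 4 mm thick and 14 mm high, floor 4 mm thick. Origin: centre of its underside, which is 5 mm above z = 0 (the tray bridges the steel table and the white one to its left, whose top is 5 mm higher), so its inner floor is 9 mm above z = 0.
- weight_big: The larger check weight: a steel cylinder 38 mm in diameter with a narrower knob, 61 mm high, about 0.5 kg; it stands in the tray. Origin: centre of its underside; z up its axis.
- weight_small: The smaller check weight, same shape: 30 mm in diameter, 49 mm high, about 0.26 kg; it stands on the weigh plate. Origin: centre of its underside; z up its axis.
- date_stamp: Bystander standing in the tray: date stamp, black foot 50 x 56 mm and 22 mm high, thin stem, wooden knob 32 mm in diameter, 86 mm high in all. Origin: centre of its underside.
- sealed_can: Bystander: closed can 71 mm in diameter, 107 mm high. Origin: centre of its underside.
- tape_roll: Bystander: roll of tape lying flat, 68 mm in diameter, 24 mm high, on the white table. Origin: centre of its underside.
- oil_can: Bystander: small oil can, body 62 x 61 mm and 80 mm high, thin bent spout up to 152 mm high that leans out 40 mm to its own y. Origin: under the middle of its outline.
Things that resemble listed ones, but are neither listed nor needed, are in the scene too. Leave any pink or purple look-alike of the weight_big alone.

How it is judged:
On the way, in this order (a step that is already met when the one before it is completed fails the run):
1. the small weight stands on the tray floor, let go (x of weight_small in the frame of tray between -0.055 and 0.055 m and y of weight_small in the frame of tray between -0.085 and 0.085 m and z of weight_small in the frame of tray between -0.004 and 0.012 m and angle between weight_small's own z axis and vertical below 0.12 rad and contact force between weight_small and the fingers below 0.1 N), for 0.2 s.
2. the large weight stands in the middle of the weigh plate, let go (horizontal distance between weight_big and plate_mid below 0.02 m and z of weight_big in the frame of plate_mid between -0.005 and 0.006 m and angle between weight_big's own z axis and vertical below 0.1 rad and contact force between weight_big and the fingers below 0.1 N), for 0.2 s.
3. the hood is fully home (value of joint hood below 0.008 m), for 0.2 s.
4. the key is held at start (value of joint each of key, barrel above 0.5 rad), for 0.6 s.
At the end, for the whole second after the job is handed in: Small weight upright on the tray floor (axis within 55 mm of the tray middle along x, 85 mm along y), large one upright on the weigh plate within 20 mm of its middle, hood within 8 mm of home, key let go and at rest at run (barrel over 0.50 rad, key under 0.10 rad) (x of weight_small in the frame of tray between -0.055 and 0.055 m and y of weight_small in the frame of tray between -0.085 and 0.085 m and z of weight_small in the frame of tray between -0.004 and 0.012 m and angle between weight_small's own z axis and vertical below 0.12 rad and horizontal distance between weight_big and plate_mid below 0.02 m and z of weight_big in the frame of plate_mid between -0.005 and 0.006 m and angle between weight_big's own z axis and vertical below 0.1 rad and value of joint hood below 0.008 m and value of joint barrel above 0.5 rad and value of joint key below 0.1 rad and velocity of joint key between -0.05 and 0.05 rad/s and linear speed of each of weight_small, weight_big below 0.02 m/s); the robot touches nothing.
It fails at once if the key is turned to start (key beyond 0.3 rad) while the hood is more than 12 mm from home (value of joint key above 0.3 rad and value of joint hood above 0.012 m).
It fails at once if a weight is dropped (falls freely faster than 0.5 m/s) ((linear speed of weight_small above 0.5 m/s and contact force between weight_small and the fingers below 0.1 N) or (linear speed of weight_big above 0.5 m/s and contact force between weight_big and the fingers below 0.1 N)).
It fails at once if a bystander is shifted more than 30 mm or knocked over (distance of any of date_stamp, sealed_can, tape_roll, oil_can from where it was at the start of the episode above 0.03 m or angle between any of date_stamp, sealed_can, tape_roll, oil_can's own z axis and vertical above 0.5 rad).
It also fails if it takes over 72 s, if anything falls off the work surface, if the arm or the gripper's body presses on something with over 40 N, if the wrist force passes 120 N, or if a joint passes its speed limit or range.

### The arm

A 7-joint arm with a two-finger parallel gripper is mounted at the origin on a cart in front of the work surface, level with it; the furniture and walls round the work are solid. World frame = base frame: x ahead of the robot, y to its left, z up, the work surface at z = 0. Lengths are in m, angles in rad, forces in N, time in s.
With the tool pointing down it reaches from about 0.4 to 0.875 m from the base axis. Payload 19.3 kg.
Tool frame: the origin (TCP) lies between the finger pads; the fingertips stand tip_reach ahead of it and the grasp point (between the pads) is the TCP (tip_reach is the distance from the TCP to the fingertips, in m); z points along the fingers, y is the direction in which the jaws open and shut (so a half turn about z gives the same grasp; the last joint's range is limited). The gripper opens to 85 mm and grips with 20 to 120 N. Pads are 22 mm wide; open, the fingers measure 114 mm over their backs; the gripper's body (76 mm by 85 mm) begins 54 mm behind the grasp point. The pads swing forward as they close: fully open they stand 13 mm farther back than shut.
Start: joints at [-1.378, 0.521, -0.036, 1.599, 0.021, 1.021, -0.113], TCP at [0.162, 0.604, 0.25] pointing down, gripper open.
Joint ranges: [-2.91, 2.91], [-0.3, 2.13], [-1.5, 1.42], [0.17, 2.43], [-1.26, 4.41], [0.16, 1.93], [-2.52, 2.52]. Speed limits (rad/s): [1.89, 1.89, 2.39, 2.39, 3.01, 3.01, 3.01].

### API

Orientations are given as a 3x3 rotation matrix whose columns are the frame's x, y, z axes.
In Python, from station import * gives the robot as it stands.
- The arm moves only by the tool arm_command, never from a script. Its arguments are lists of equal length, an entry for each row: "grip": the opening in per cent of the stroke, from 0 (shut) to 100 (fully open); "offset": the shift along the tool's x, y, z in m, a list of three; "twist": the turn, a rotation vector about the tool's x, y, z in degrees, a list of three. In form: {"grip": [grip, ...], "offset": [[tx, ty, tz], ...], "twist": [[ax, ay, az], ...]}. A call has 1 to 12 rows; each row shifts and turns the commanded pose from where the row before left it, along the tool's axes as they then stand; what a row does not reach is not made up. A row lasts 1/8 s, in which the tool goes at most 62.5 mm and 10.7 degrees, less where a joint would pass 70% of its speed; a pose out of reach is approached as far as the arm can. A call is refused whole if a number of a shift passes 0.0625 or a number of a turn 10.7, either way. A call with a gripper value outside its range is refused whole. The fingers move at their own pace and stop on an object; the grip force is fixed at half the most. Time passes only in rows, so rows that do not move let the fingers close. It gives the time, the measured TCP pose, the force and the opening at its end, in the units of the state.
- state(): the state, without advancing time (a new reading comes with each control period).
- capture(name): name is "scene" or "top" or "wrist"; returns a dict with "frame" (420x560x3 uint8, blue, green, red), "mtx" (3x3 intrinsics, pixels), "world_to_cam" (4x4, takes a point from world to camera coordinates). Camera axes: x right, y up, looking along -z (the intrinsics and any distortion apply to the point x, -y, -z); pixel columns grow to the right and rows downward; lengths in m; the calibration is good to about 2 mm. A picture is of the moment at which its call begins. There is no depth.
- sign_off(): hands the job in, once; it reports no verdict.
The state is a dict: "time_s": time; "joint_pos": joint angles; "qvel": joint speeds; "joint_torque": joint torques, N m; "eef_pos": TCP position; "eef_rot": TCP orientation; "wrist_force": force on the tool from outside, world axes, zero at the start; "ft_torque": the same for the moment, N m; "opening": finger opening in m.
Only numpy, scipy, OpenCV 4.12 (cv2) and the standard library are available. Lean on these libraries where they do the work, as an engineer would, in place of code of your own. Each camera call takes 0.05 s, during which the arm holds its last target. There are 200 camera calls.

## Working session

There is one attempt and no reset: what is moved stays moved. The work goes in short steps, Python scripts to look and compute and a tool call to move; the robot and the scene stay as the last step left them, time stands still between calls to the robot, and variables do not carry over. Pictures are saved under pics/ and viewed, about 8 in all and at most 12, crops included, and the job is handed in when it is done.

Besides the shell and the picture viewer there is one more tool, called after ">>>" as name(argument=value, ...) on one line, values as JSON. arm_command: Moves the arm, as the interface text tells. Its arguments: {"type":"object","properties":{"grip":{"type":"array","items":{"type":"number"}},"offset":{"type":"array","items":{"type":"array","items":{"type":"number"}}},"twist":{"type":"array","items":{"type":"array","items":{"type":"number"}}}},"required":["grip","offset","twist"]}

```bash
mkdir -p pics; ls; python3 - <<'E'
from station import *
import cv2
s=state();print({k:np.round(v,3).tolist() if 0 else v for k,v in s.items()})
for n in("scene","top"):
    c=capture(n);cv2.imwrite(f"pics/{n}0.png",c["frame"]);print(n,c["mtx"],c["world_to_cam"],[k for k in c])
    import pickle;pickle.dump(c,open(f"{n}0.pkl","wb"))
E
```

```text
pics
{'time_s': 0.0, 'joint_pos': array([-1.37818407,  0.52200549, -0.03636512,  1.59998188,  0.0211926 ,
        1.02107883, -0.1127785 ]), 'qvel': array([ 9.26524665e-04,  2.67681777e-05,  7.30775351e-04, -5.53669660e-04,
       -1.93089564e-03, -3.76032904e-04, -7.05208253e-04]), 'joint_torque': array([-2.46923139e-05, -9.27118564e+01,  1.97988667e+00, -3.69936705e+01,
        1.78582768e-02,  7.99875415e-03,  2.69408261e-06]), 'eef_pos': array([0.16230537, 0.60324788, 0.24973995]), 'eef_rot': array([[-9.65673547e-01,  2.59758632e-01, -2.33035944e-04],
       [ 2.59758731e-01,  9.65672962e-01, -1.06392401e-03],
       [-5.13269355e-05, -1.08793640e-03, -9.99999407e-01]]), 'wrist_force': array([-0.63641484,  0.31129435, -0.04104686]), 'ft_torque': array([-0.02744733,  0.0170315 ,  0.0236008 ]), 'opening': 0.08555754407322744}
scene [[475.30202794   0.         287.74228534]
 [  0.         475.30202794 200.95612971]
 [  0.           0.           1.        ]] [[ 0.84858136 -0.52905599  0.00307032 -0.38054118]
 [ 0.31627192  0.51192067  0.79869224 -0.32642035]
 [-0.42412467 -0.6767843   0.6017319  -0.90278652]
 [ 0.          0.          0.          1.        ]] ['frame', 'mtx', 'world_to_cam']
top [[398.95838314   0.         282.61124246]
 [  0.         398.95838314 212.03866985]
 [  0.           0.           1.        ]] [[ 6.16685517e-04 -9.99991849e-01  3.99011373e-03  9.80457272e-02]
 [ 9.88669183e-01  1.20864750e-03  1.50105917e-01 -5.58605330e-01]
 [-1.50109516e-01  3.85233433e-03  9.88661870e-01 -9.87263678e-01]
 [ 0.00000000e+00  0.00000000e+00  0.00000000e+00  1.00000000e+00]] ['frame', 'mtx', 'world_to_cam']
```

View pics/top0.png

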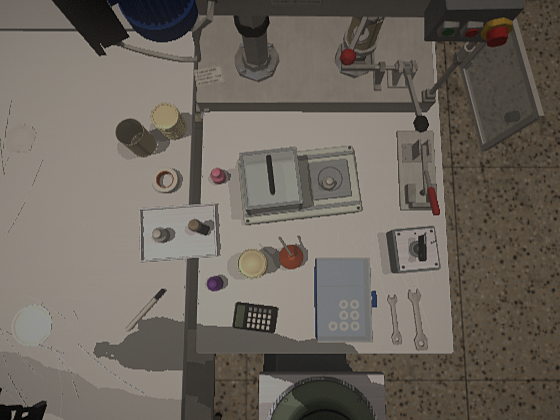

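View pics/scene0.png

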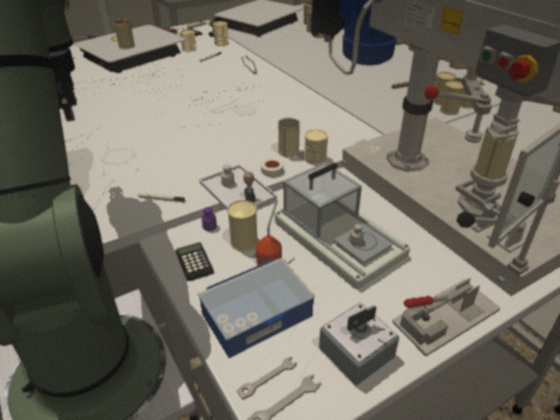

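The top view shows the tray at about (180,233) with a weight at (158,235) and the stamp at (199,227). The weigher is at (300,184), with the small weight at (329,182) and the hood handle at (271,174). The key is at (421,247). I'll enlarge it to get accurate pixels.

```bash
cat > h.py <<'E'
import numpy as np,cv2,pickle
def ray(c,uv):
    M=np.array(c["world_to_cam"]);R=M[:3,:3];o=-R.T@M[:3,3]
    K=c["mtx"];d=np.array([(uv[0]-K[0,2])/K[0,0],-(uv[1]-K[1,2])/K[1,1],-1.])
    return o,R.T@d
def onz(c,uv,z):
    o,d=ray(c,uv);return o+d*(z-o[2])/d[2]
def proj(c,p):
    M=c["world_to_cam"];q=M[:3,:3]@np.array(p)+M[:3,3];K=c["mtx"]
    return np.array([K[0,0]*q[0]/-q[2]+K[0,2],K[1,1]*-q[1]/-q[2]+K[1,2]])
def tri(c1,u1,c2,u2):
    o1,d1=ray(c1,u1);o2,d2=ray(c2,u2)
    s=np.linalg.lstsq(np.c_[d1,-d2],o2-o1,rcond=None)[0]
    a,b=o1+d1*s[0],o2+d2*s[1];return (a+b)/2,np.linalg.norm(a-b)
def load(n):return pickle.load(open(n+".pkl","rb"))
E
python3 - <<'E'
from h import *
c=load("top0")["frame"]
def crop(f,x0,y0,x1,y1,s):return cv2.resize(f[y0:y1,x0:x1],None,fx=s,fy=s,interpolation=cv2.INTER_CUBIC)
a=crop(c,135,140,370,265,3.4)   
b=crop(c,385,215,445,275,2.9)
im=np.zeros((600,799,3),np.uint8);im[:425]=a[:425,:799];im[426:600,:174]=b[:174]
f=load("scene0")["frame"]
d=crop(f,190,150,280,220,1.9)
d=crop(f,310,295,410,353,3);im[426:600,180:480]=d[:174]
d=crop(f,195,155,295,213,3);im[426:600,485:785]=d[:174]
cv2.imwrite("pics/a.png",cv2.convertScaleAbs(im,alpha=1.3))
E
```

```text
(no output)
```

View pics/a.png

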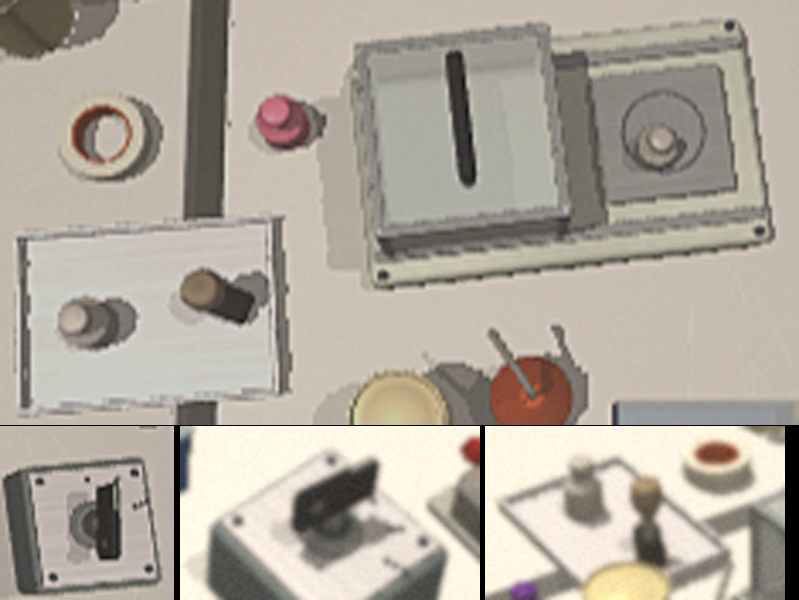

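```bash
python3 - <<'E'
from h import *
np.set_printoptions(precision=4,suppress=True)
c=load("top0")
A=lambda x,y:((x+.5)/3.4-.5+135,(y+.5)/3.4-.5+140)
B=lambda x,y:((x+.5)/2.9-.5+385,(y-426+.5)/2.9-.5+215)
P=lambda q,z:onz(c,q,z)[:2]
t=[P(A(*q),.019) for q in((18,238),(283,217),(288,393),(22,413))];print("tray",np.array(t).tolist(),np.mean(t,0),[np.linalg.norm(t[i]-t[i-1]) for i in range(4)])
print("big",P(A(73,317),.07),"stamp",P(A(201,287),.095),"small",P(A(660,140),.099),"ring",P(A(664,131),.05))
p=[P(A(*q),.05) for q in((591,79),(721,66),(738,187),(607,204))];print("plate",np.mean(p,0),[np.linalg.norm(p[i]-p[i-1]) for i in range(4)])
h=[P(A(*q),.177) for q in((455,52),(468,186))];print("handle",h,np.mean(h,0),h[0]-h[1])
w=[P(A(*q),.034) for q in((730,26),(761,231),(383,274))];print("wg",w,[np.linalg.norm(w[1]-w[0]),np.linalg.norm(w[1]-w[2])], w[0]-w[1],"ctr",(w[0]+w[2])/2)
b=[P(B(*q),.07) for q in((40,482),(133,472),(150,576),(52,578))];print("box",b,np.mean(b,0),[np.linalg.norm(b[i]-b[i-1]) for i in range(4)])
k=[P(B(*q),.123) for q in((109,485),(109,558))];print("key",k,np.mean(k,0),np.linalg.norm(k[0]-k[1]))
E
```

```text
tray [[0.5679204102414623, 0.4746421098145702], [0.5847145107466899, 0.2696867948486873], [0.4484774906580159, 0.2624749441899812], [0.43318113594331903, 0.4642979847558272]] [0.5086 0.3678] [np.float64(0.13513575752413282), np.float64(0.2056422207245972), np.float64(0.13642777001976264), np.float64(0.20240187294291756)]
big [0.5015 0.4131] stamp [0.5206 0.3148] small [ 0.6278 -0.015 ] ring [ 0.6463 -0.0241]
plate [ 0.6443 -0.0243] [np.float64(0.09810359026466747), np.float64(0.10060840555310313), np.float64(0.09529895089404888), np.float64(0.10039077988451064)]
handle [array([0.67  , 0.1315]), array([0.5783, 0.1223])] [0.6242 0.1269] [0.0918 0.0092]
wg [array([ 0.7346, -0.0794]), array([ 0.5717, -0.0992]), array([0.5381, 0.19  ])] [np.float64(0.16412704109877632), np.float64(0.2911497988340301)] [0.1629 0.0198] ctr [0.6364 0.0553]
box [array([ 0.4993, -0.1899]), array([ 0.508 , -0.2704]), array([ 0.4194, -0.28  ]), array([ 0.4176, -0.1966])] [ 0.4611 -0.2342] [np.float64(0.08195714075907724), np.float64(0.0809437535634772), np.float64(0.08917135448616734), np.float64(0.0833789486532746)]
key [array([ 0.4918, -0.2303]), array([ 0.4329, -0.2273])] [ 0.4624 -0.2288] 0.059015171385471965
```

```bash
cat >> h.py <<'E'
def go(p,jaw,n=None):
    """offset/twist from here to p with jaw (tool y) along the angle jaw (deg, world), tool down"""
    from station import state
    from scipy.spatial.transform import Rotation as Ro
    s=state();R=np.array(s["eef_rot"]);t=np.radians(jaw);y=np.array([np.cos(t),np.sin(t),0]);z=np.array([0,0,-1.])
    if n: y=-y
    T=np.c_[np.cross(y,z),y,z];rv=np.degrees(Ro.from_matrix(R.T@T).as_rotvec())
    print("pos",s["eef_pos"].round(4),"off",(R.T@(np.array(p)-s["eef_pos"])).round(4),"after-turn off",(T.T@(np.array(p)-s["eef_pos"])).round(4),"tw",rv.round(2),"j7",s["joint_pos"][6].round(2),"t",s["time_s"],"F",s["wrist_force"].round(1),"op",round(s["opening"],4))
E
python3 - <<'E'
import station
print([ (k,getattr(station,k)) for k in dir(station) if not k.startswith('_')])
from h import *
go([.628,-.015,.25],96.6)
E
```

```text
[('PlanningError', <class 'station.PlanningError'>), ('capture', <function make.<locals>.drawn_camera at 0x7f331f7a00e0>), ('sign_off', <function connect.<locals>.done at 0x7f331fe7f740>), ('state', <function make.<locals>.<lambda> at 0x7f331f7a05e0>), ('tip_reach', 0.019)]
pos [0.1623 0.6033 0.2498] off [-6.103e-01 -4.761e-01  3.000e-04] after-turn off [-3.915e-01 -6.677e-01 -2.000e-04] tw [-6.000e-02 -1.000e-02 -2.166e+01] j7 -0.11 t 0.1 F [ 0.1 -0.2 -0.7] op 0.0855
```

>>> arm_command(grip=[100,100,100,100,100,100,100,100,100,100,100,100], offset=[[0,0,0],[0,0,0],[0,0,0],[-0.03,-0.05,0],[-0.03,-0.05,0],[-0.03,-0.05,0],[-0.03,-0.05,0],[-0.03,-0.05,0],[-0.03,-0.05,0],[-0.03,-0.05,0],[-0.03,-0.05,0],[-0.03,-0.05,0]], twist=[[0,0,-7],[0,0,-7],[0,0,-7.7],[0,0,0],[0,0,0],[0,0,0],[0,0,0],[0,0,0],[0,0,0],[0,0,0],[0,0,0],[0,0,0]])

```text
time_s: 1.6
eef_pos: [0.4835, 0.1861, 0.2503]
eef_rot: [[-0.993, -0.116, -0.0], [-0.116, 0.993, 0.0], [0.0, 0.0, -1.0]]
wrist_force: [-0.2, 0.5, 0.7]
opening: 0.0852
```

```bash
python3 -c "
from h import *
go([.628,-.015,.22],96.6)"
```

```text
pos [0.4835 0.1861 0.2503] off [-0.1203 -0.2165  0.0303] after-turn off [-0.1205 -0.2164  0.0303] tw [ 0.   -0.    0.05] j7 1.21 t 1.6 F [-0.2  0.5  0.7] op 0.0852
```

>>> arm_command(grip=[100,100,100,100,100], offset=[[-0.024,-0.0433,0.006],[-0.024,-0.0433,0.006],[-0.024,-0.0433,0.006],[-0.024,-0.0433,0.006],[-0.024,-0.0433,0.006]], twist=[[0,0,0],[0,0,0],[0,0,0],[0,0,0],[0,0,0]])

```text
time_s: 2.22
eef_pos: [0.6275, -0.0148, 0.2198]
eef_rot: [[-0.993, -0.116, -0.0], [-0.116, 0.993, 0.0], [0.0, 0.0, -1.0]]
wrist_force: [0.8, 1.4, 0.3]
opening: 0.0857
```

```bash
python3 - <<'E'
from h import *
from station import *
go([.628,-.015,.22],96.6)
c=capture("wrist");pickle.dump(c,open("w1.pkl","wb"));t=capture("top");
np.set_printoptions(precision=4,suppress=True)
print(c["mtx"],c["world_to_cam"])
for n,p in dict(small=[.628,-.015,.099],ring=[.6455,-.0242,.05]).items():print(n,proj(c,p))
f=c["frame"];cv2.imwrite("pics/w1.png",f)
E
```

```text
pos [ 0.6275 -0.0148  0.2198] off [-0.0005 -0.0003 -0.0002] after-turn off [-0.0005 -0.0003 -0.0002] tw [ 0.01 -0.03  0.05] j7 1.65 t 2.225 F [0.8 1.4 0.3] op 0.0857
[[301.579    0.     278.1513]
 [  0.     301.579  207.8213]
 [  0.       0.       1.    ]] [[-0.116   0.9932 -0.0003  0.0879]
 [-0.9437 -0.1103 -0.3117  0.6213]
 [-0.3097 -0.0359  0.9502 -0.1568]
 [ 0.      0.      0.      1.    ]]
small [278.3396 208.4646]
ring [267.3997 208.5774]
```

View pics/w1.png

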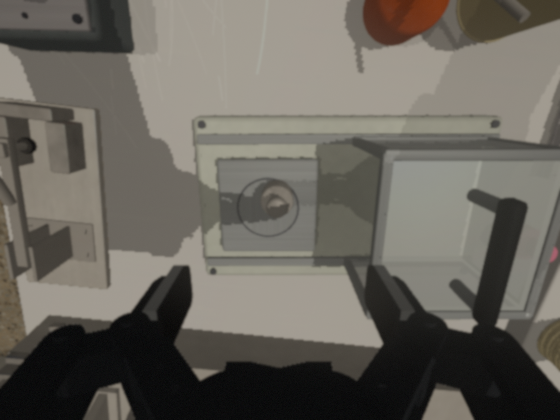

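The wrist view shows the small weight's knob at about (276,203), the ring centre at (268,207) and the handle at (501,262). Predicted was (278,208) for the knob. I'll crop it closer and triangulate.

```bash
python3 - <<'E'
from h import *
f=load("w1")["frame"];t=load("top0")["frame"]
a=cv2.resize(f[150:260,210:320],None,fx=5,fy=5,interpolation=cv2.INTER_CUBIC)
b=cv2.resize(t[167:197,314:344],None,fx=8,fy=8,interpolation=cv2.INTER_CUBIC)
g=cv2.resize(t[220:260,145:172],None,fx=8,fy=8,interpolation=cv2.INTER_CUBIC)
im=np.zeros((580,800,3),np.uint8);im[:550,:550]=a;im[:240,555:795]=b;im[250:570,555:771]=g
cv2.imwrite("pics/b.png",im)
E
```

```text
(no output)
```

View pics/b.png

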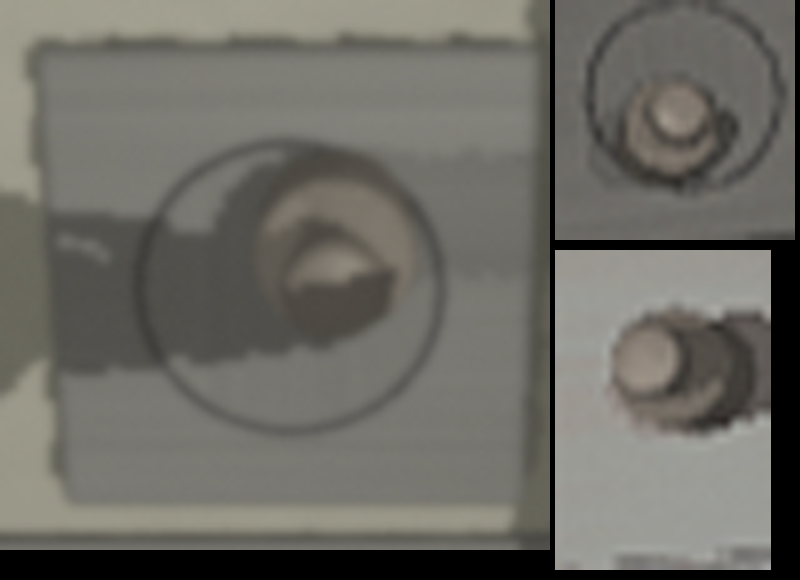

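```bash
python3 - <<'E'
from h import *
np.set_printoptions(precision=4,suppress=True)
w=load("w1");t=load("top0")
print("small",onz(w,(278,206.9),.099),onz(t,(329.2,180.1),.099),tri(w,(278,206.9),t,(329.2,180.1)))
print("ring",onz(w,(267.8,207.3),.05),onz(t,(555,0),.05)*0+onz(t,((685-555.)/8-.4+314,96/8-.4+167),.05))
print("big",onz(t,(156.06,233.1),.07))
h=onz(w,(501,262),.177);print("handle",h)
E
```

```text
small [ 0.6266 -0.0154  0.099 ] [ 0.6297 -0.0161  0.099 ] (array([ 0.6294, -0.0159,  0.0944]), np.float64(0.002857517379416849))
ring [ 0.6441 -0.0239  0.05  ] [ 0.6452 -0.0239  0.05  ]
big [0.5009 0.4132 0.07  ]
handle [0.6209 0.1219 0.177 ]
```

>>> arm_command(grip=[70,70,70,70,70,0,0,0,0,0,0], offset=[[-0.0005,-0.001,0.04],[0,0,0.04],[0,0,0.035],[0,0,0.02],[0,0,0.01],[0,0,0],[0,0,0],[0,0,0],[0,0,0],[0,0,0],[0,0,-0.01]], twist=[[0,0,0],[0,0,0],[0,0,0],[0,0,0],[0,0,0],[0,0,0],[0,0,0],[0,0,0],[0,0,0],[0,0,0],[0,0,0]])

```text
time_s: 3.7
eef_pos: [0.6272, -0.0143, 0.0856]
eef_rot: [[-0.993, -0.116, -0.001], [-0.116, 0.993, -0.0], [0.001, 0.0, -1.0]]
wrist_force: [-0.3, 0.2, -2.4]
opening: 0.0293
```

```bash
python3 -c "
from h import *
go([.465,.38,.24],95)"
```

```text
pos [ 0.6272 -0.0143  0.0856] off [ 0.1156  0.4104 -0.1543] after-turn off [ 0.1272  0.407  -0.1544] tw [ 0.   -0.03  1.64] j7 1.66 t 3.7 F [-0.3  0.2 -2.4] op 0.0293
```

>>> arm_command(grip=[0,0,0,0,0,0,0,0,0,0,0,0], offset=[[0,0,-0.05],[0,0,-0.05],[0,0,-0.05],[0.014,0.05,-0.004],[0.014,0.05,0],[0.014,0.05,0],[0.014,0.05,0],[0.014,0.05,0],[0.014,0.05,0],[0.014,0.05,0],[0.014,0.05,0],[0,0,0]], twist=[[0,0,0],[0,0,0],[0,0,0],[0,0,0],[0,0,0],[0,0,0],[0,0,0],[0,0,0],[0,0,0],[0,0,0],[0,0,0],[0,0,0]])

```text
time_s: 5.2
eef_pos: [0.4674, 0.374, 0.2397]
eef_rot: [[-0.993, -0.122, -0.001], [-0.122, 0.993, 0.002], [0.001, 0.002, -1.0]]
wrist_force: [-0.2, -1.0, -2.6]
opening: 0.029
```

```bash
python3 - <<'E'
from h import *
from station import *
go([.465,.38,.10],95)
c=capture("wrist");pickle.dump(c,open("w2.pkl","wb"))
cv2.imwrite("pics/w2.png",c["frame"])
for p in ([.501,.4132,.07],[.5206,.3148,.095],[.465,.38,.009],[.448,.2625,.019],[.433,.4643,.019]):print(proj(c,p).round(1))
E
```

```text
pos [0.4674 0.374  0.2397] off [0.0016 0.006  0.1398] after-turn off [0.0019 0.0062 0.1397] tw [ 0.1  -0.03  1.98] j7 0.92 t 5.2 F [-0.2 -1.  -2.6] op 0.029
[311.7 228. ]
[211.3 244.9]
[283.5 178. ]
[182.5 152.9]
[360.4 161.4]
```

View pics/w2.png

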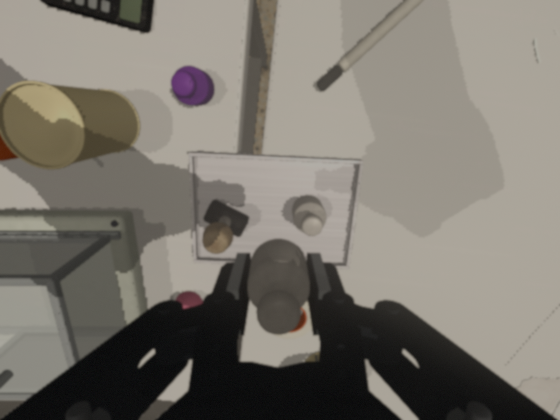

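>>> arm_command(grip=[0,0,0,0,0,0,0,0,0], offset=[[0.0016,0.006,0.04],[0,0,0.05],[0,0,0.05],[0,0,0.03],[0,0,0.015],[0,0,0.01],[0,0,0.005],[0,0,0.004],[0,0,0]], twist=[[0,0,1],[0,0,1],[0,0,0],[0,0,0],[0,0,0],[0,0,0],[0,0,0],[0,0,0],[0,0,0]])

```text
time_s: 6.38
eef_pos: [0.4679, 0.376, 0.0357]
eef_rot: [[-0.997, -0.081, 0.0], [-0.081, 0.997, 0.0], [-0.001, 0.0, -1.0]]
wrist_force: [-0.0, 0.9, -1.3]
opening: 0.0289
```

>>> arm_command(grip=[0,0], offset=[[0,0,0.0008],[0,0,0]], twist=[[0,0,0],[0,0,0]])

```text
time_s: 6.62
eef_pos: [0.4679, 0.376, 0.0354]
eef_rot: [[-0.997, -0.081, 0.001], [-0.081, 0.997, 0.001], [-0.001, 0.0, -1.0]]
wrist_force: [-2.0, -2.6, 9.9]
opening: 0.0294
```

Contact. I'll open to about half, wait, and rise.

>>> arm_command(grip=[50,50,50,50,50,50,50,50,50], offset=[[0,0,0],[0,0,0],[0,0,0],[0,0,-0.01],[0,0,-0.03],[0,0,-0.03],[0,0,-0.03],[0,0,-0.03],[0,0,0]], twist=[[0,0,0],[0,0,0],[0,0,0],[0,0,0],[0,0,0],[0,0,0],[0,0,0],[0,0,0],[0,0,0]])

```text
time_s: 7.75
eef_pos: [0.4685, 0.3765, 0.1673]
eef_rot: [[-0.997, -0.081, 0.003], [-0.081, 0.997, 0.003], [-0.003, 0.003, -1.0]]
wrist_force: [0.5, -0.5, -0.4]
opening: 0.0428
```

```bash
python3 - <<'E'
from h import *
from station import *
go([.501,.4132,.165],95)
c=capture("wrist");pickle.dump(c,open("w3.pkl","wb"))
cv2.imwrite("pics/w3.png",c["frame"])
for p in ([.501,.4132,.07],[.5206,.3148,.095],[.468,.376,.058]):print(proj(c,p).round(1))
E
```

```text
pos [0.4685 0.3765 0.1673] off [-0.0353  0.034   0.0025] after-turn off [-0.0356  0.0337  0.0023] tw [ 0.15  0.18 -0.37] j7 0.88 t 7.75 F [ 0.5 -0.5 -0.4] op 0.0428
[320.2 257.8]
[190.4 287.6]
[277.8 211.2]
```

View pics/w3.png

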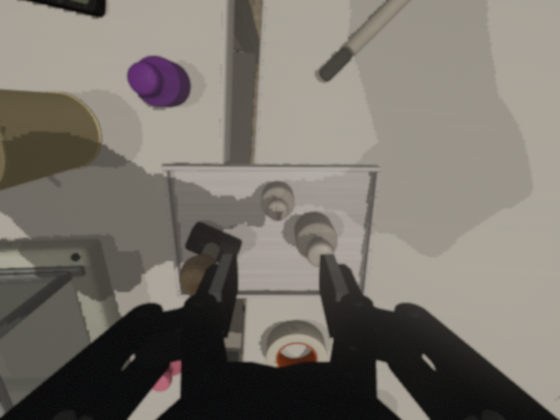

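>>> arm_command(grip=[75,75,75,75,75,75], offset=[[-0.0344,0.034,0],[0,0,0],[0,0,0],[0,0,0],[0,0,0],[0,0,0]], twist=[[0,0,0],[0,0,-10],[0,0,-10],[0,0,-10],[0,0,-10],[0,0,0]])

```text
time_s: 8.55
eef_pos: [0.499, 0.412, 0.1637]
eef_rot: [[-0.712, -0.702, -0.001], [-0.702, 0.712, -0.001], [0.001, 0.0, -1.0]]
wrist_force: [-0.2, -0.5, -0.6]
opening: 0.064
```

```bash
python3 - <<'E'
from h import *
from station import *
go([.500,.4132,.04],135)
c=capture("wrist");pickle.dump(c,open("w4.pkl","wb"))
cv2.imwrite("pics/w4.png",cv2.resize(c["frame"][120:380,150:430],None,fx=2,fy=2))
for p in ([.500,.4132,.07],[.5206,.3148,.095],[.468,.376,.058]):print(proj(c,p).round(1))
E
```

```text
pos [0.499  0.412  0.1637] off [-1.700e-03  1.000e-04  1.237e-01] after-turn off [-1.500e-03  1.000e-04  1.237e-01] tw [ 0.03 -0.08 -0.42] j7 1.46 t 8.55 F [-0.2 -0.5 -0.6] op 0.064
[278.8 221.4]
[145.2 154.8]
[273.5 155. ]
```

View pics/w4.png

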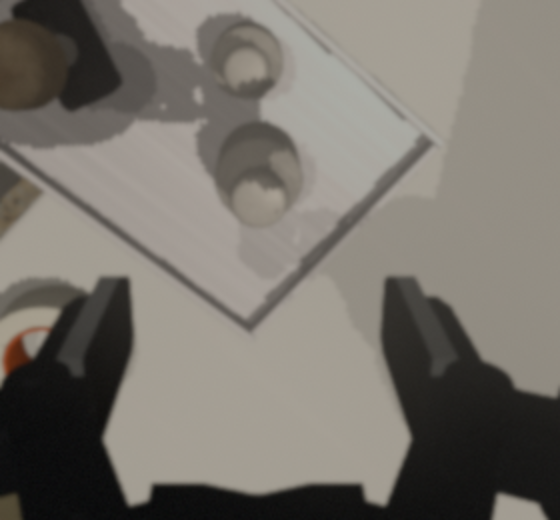

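>>> arm_command(grip=[75,75,75,75,75,0,0,0,0,0,0,0], offset=[[-0.0016,0.0005,0.03],[0,0,0.04],[0,0,0.035],[0,0,0.0147],[0,0,0.005],[0,0,0],[0,0,0],[0,0,0],[0,0,0],[0,0,-0.01],[0,0,-0.03],[0,0,0]], twist=[[0,0,0],[0,0,0],[0,0,0],[0,0,0],[0,0,0],[0,0,0],[0,0,0],[0,0,0],[0,0,0],[0,0,0],[0,0,0],[0,0,0]])

```text
time_s: 10.1
eef_pos: [0.501, 0.4147, 0.0823]
eef_rot: [[-0.712, -0.702, 0.003], [-0.702, 0.712, 0.003], [-0.004, -0.0, -1.0]]
wrist_force: [0.1, 1.1, -5.3]
opening: 0.0365
```

```bash
python3 - <<'E'
from h import *
go([.645,-.024,.26],135)
E
```

```text
pos [0.501  0.4147 0.0823] off [ 0.205  -0.4134 -0.1784] after-turn off [ 0.2084 -0.412  -0.1777] tw [-0.01  0.22 -0.38] j7 1.44 t 10.1 F [ 0.1  1.1 -5.3] op 0.0365
```

>>> arm_command(grip=[0,0,0,0,0,0,0,0,0,0,0,0], offset=[[0,0,-0.058],[0,0,-0.058],[0,0,-0.058],[0.0228,-0.0459,0],[0.0228,-0.0459,0],[0.0228,-0.0459,0],[0.0228,-0.0459,0],[0.0228,-0.0459,0],[0.0228,-0.0459,0],[0.0228,-0.0459,0],[0.0228,-0.0459,0],[0.0228,-0.0459,0]], twist=[[0,0,0],[0,0,0],[0,0,0],[0,0,0],[0,0,0],[0,0,0],[0,0,0],[0,0,0],[0,0,0],[0,0,0],[0,0,0],[0,0,0]])

```text
time_s: 11.6
eef_pos: [0.6443, -0.0258, 0.2531]
eef_rot: [[-0.712, -0.703, -0.001], [-0.703, 0.712, -0.0], [0.001, 0.001, -1.0]]
wrist_force: [1.8, 0.1, -4.2]
opening: 0.0371
```

```bash
python3 - <<'E'
from h import *
go([.645,-.024,.10],135)
E
```

```text
pos [ 0.6443 -0.0258  0.2531] off [-0.0019  0.0007  0.1531] after-turn off [-0.0018  0.0008  0.1531] tw [ 0.03 -0.03 -0.36] j7 2.24 t 11.6 F [ 1.8  0.1 -4.2] op 0.0371
```

>>> arm_command(grip=[0,0,0,0,0,0], offset=[[-0.0018,0.0006,0.04],[0,0,0.05],[0,0,0.05],[0,0,0.02],[0,0,0.005],[0,0,0]], twist=[[0,0,0],[0,0,0],[0,0,0],[0,0,0],[0,0,0],[0,0,0]])

```text
time_s: 12.35
eef_pos: [0.6459, -0.0225, 0.09]
eef_rot: [[-0.712, -0.703, 0.002], [-0.703, 0.712, -0.0], [-0.001, -0.001, -1.0]]
wrist_force: [0.5, 0.0, -4.6]
opening: 0.037
```

>>> arm_command(grip=[0,0,0,0,0], offset=[[0,0,0.003],[0,0,0.002],[0,0,0.0015],[0,0,0.001],[0,0,0]], twist=[[0,0,0],[0,0,0],[0,0,0],[0,0,0],[0,0,0]])

```text
time_s: 12.98
eef_pos: [0.6452, -0.0225, 0.0822]
eef_rot: [[-0.712, -0.703, 0.0], [-0.703, 0.712, -0.0], [-0.0, -0.0, -1.0]]
wrist_force: [-4.6, 0.4, 8.6]
opening: 0.0366
```

>>> arm_command(grip=[70,70,70,70,70,70,70,70,70,70,70], offset=[[0,0,0],[0,0,0],[0,0,0],[0,0,-0.01],[0,0,-0.03],[0,0,-0.04],[0,0,-0.04],[0,0,-0.04],[0,0,0],[0,0,0],[0,0,0]], twist=[[0,0,0],[0,0,0],[0,0,0],[0,0,0],[0,0,0],[0,0,0],[0,0,9.5],[0,0,9.5],[0,0,9.5],[0,0,9.5],[0,0,0]])

```text
time_s: 14.35
eef_pos: [0.6451, -0.0222, 0.242]
eef_rot: [[-0.993, -0.117, 0.001], [-0.117, 0.993, -0.0], [-0.001, -0.0, -1.0]]
wrist_force: [-0.7, -0.3, -0.1]
opening: 0.0597
```

```bash
python3 - <<'E'
from h import *
from station import *
go([.624,.126,.24],96.6)
c=capture("wrist");pickle.dump(c,open("w5.pkl","wb"))
cv2.imwrite("pics/w5.png",c["frame"])
for p in ([.645,-.023,.111],[.645,-.024,.05],[.67,.1315,.177],[.5783,.1223,.177]):print(proj(c,p).round(1))
E
```

```text
pos [ 0.6451 -0.0222  0.242 ] off [0.0037 0.1497 0.0019] after-turn off [0.004  0.1497 0.002 ] tw [-0.01  0.03  0.11] j7 1.66 t 14.35 F [-0.7 -0.3 -0.1] op 0.0597
[277.9 204. ]
[277.  186.8]
[487.3 288.6]
[521.9 160.5]
```

View pics/w5.png

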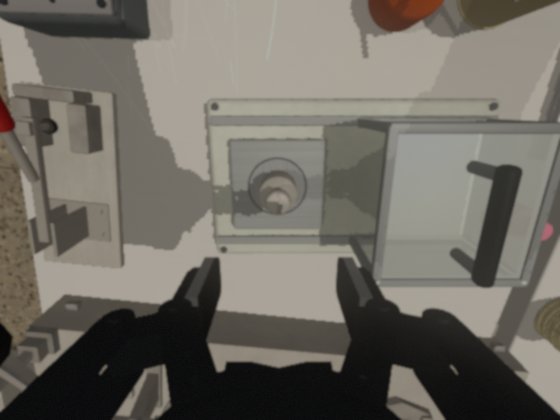

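The large weight stands centred: knob (278,201), ring (277,185). The handle bar runs from (509,168) to (486,283). Next I'll grasp it.

>>> arm_command(grip=[100,100,100,100,100,100,100,0,0,0,0,0], offset=[[0.0013,0.05,0],[0.0013,0.05,0],[0.0013,0.048,0],[0,0,0],[0,0,0.03],[0,0,0.03],[0,0,0.01],[0,0,0],[0,0,0],[0,0,0],[0,0,0],[0,0,0]], twist=[[0,0,0],[0,0,0],[0,0,0],[0,0,0],[0,0,0],[0,0,0],[0,0,0],[0,0,0],[0,0,0],[0,0,0],[0,0,0],[0,0,0]])

```text
time_s: 15.9
eef_pos: [0.6243, 0.1243, 0.172]
eef_rot: [[-0.993, -0.116, 0.001], [-0.116, 0.993, 0.0], [-0.001, 0.0, -1.0]]
wrist_force: [-1.3, -0.6, 7.1]
opening: 0.0109
```

>>> arm_command(grip=[0,0,0,0,0,0,0,0,0], offset=[[0,-0.01,0],[0,-0.02,0],[0,-0.02,0],[0,-0.02,0],[0,-0.02,0],[0,-0.02,0],[0,-0.02,0],[0,-0.01,0],[0,0,0]], twist=[[0,0,0],[0,0,0],[0,0,0],[0,0,0],[0,0,0],[0,0,0],[0,0,0],[0,0,0],[0,0,0]])

```text
time_s: 17.02
eef_pos: [0.6409, -0.016, 0.172]
eef_rot: [[-0.993, -0.115, 0.002], [-0.115, 0.993, -0.0], [-0.002, -0.001, -1.0]]
wrist_force: [0.8, -0.4, 7.6]
opening: 0.0106
```

>>> arm_command(grip=[0,0,0,0,0,0], offset=[[0,-0.003,0],[0,-0.003,0],[0,-0.002,0],[0,-0.002,0],[0,-0.002,0],[0,0,0]], twist=[[0,0,0],[0,0,0],[0,0,0],[0,0,0],[0,0,0],[0,0,0]])

```text
time_s: 17.77
eef_pos: [0.642, -0.0241, 0.172]
eef_rot: [[-0.993, -0.118, 0.001], [-0.118, 0.993, 0.003], [-0.001, 0.003, -1.0]]
wrist_force: [-2.9, 12.8, 9.9]
opening: 0.0107
```

>>> arm_command(grip=[0,0,0], offset=[[0,-0.002,0],[0,-0.002,0],[0,0,0]], twist=[[0,0,0],[0,0,0],[0,0,0]])

```text
time_s: 18.15
eef_pos: [0.642, -0.0243, 0.172]
eef_rot: [[-0.993, -0.12, -0.001], [-0.12, 0.993, 0.007], [-0.0, 0.007, -1.0]]
wrist_force: [-8.6, 29.1, 13.7]
opening: 0.0106
```

>>> arm_command(grip=[0,60,60,60,60,60,60,60,60], offset=[[0,0.008,0],[0,0,0],[0,0,0],[0,0,0],[0,0,-0.01],[0,0,-0.03],[0,0,-0.04],[0,0,0],[0,0,0]], twist=[[0,0,0],[0,0,0],[0,0,0],[0,0,0],[0,0,0],[0,0,0],[0,0,0],[0,0,8],[0,0,0]])

```text
time_s: 19.27
eef_pos: [0.6413, -0.0229, 0.2521]
eef_rot: [[-1.0, 0.023, 0.001], [0.023, 1.0, -0.0], [-0.001, -0.0, -1.0]]
wrist_force: [0.1, 0.0, 0.8]
opening: 0.0508
```

```bash
python3 - <<'E'
from h import *
go([.4624,-.2288,.22],87)
E
```

```text
pos [ 0.6413 -0.0229  0.2521] off [ 0.1741 -0.21    0.032 ] after-turn off [ 0.1679 -0.2149  0.0321] tw [-0.01  0.04  1.67] j7 1.53 t 19.275 F [0.1 0.  0.8] op 0.0508
```

>>> arm_command(grip=[60,60,60,60,60,60,60], offset=[[0.029,-0.035,0.005],[0.029,-0.035,0.005],[0.029,-0.035,0.005],[0.029,-0.035,0.005],[0.029,-0.035,0.005],[0.029,-0.035,0.005],[0,0,0]], twist=[[0,0,0],[0,0,0],[0,0,0],[0,0,0],[0,0,0],[0,0,0],[0,0,1.7]])

```text
time_s: 20.15
eef_pos: [0.4599, -0.2313, 0.2211]
eef_rot: [[-0.998, 0.055, -0.002], [0.055, 0.998, -0.001], [0.001, -0.001, -1.0]]
wrist_force: [0.1, 0.2, -0.3]
opening: 0.0514
```

```bash
python3 - <<'E'
from h import *
from station import *
go([.4624,-.2288,.22],87)
c=capture("wrist");pickle.dump(c,open("w6.pkl","wb"))
t=capture("top");pickle.dump(t,open("top6.pkl","wb"))
f=c["frame"]
im=np.zeros((600,800,3),np.uint8);im[:420,:560]=f
g=load("top0")["frame"]
im[420:600,:270]=cv2.resize(g[225:265,387:447],None,fx=4.5,fy=4.5,interpolation=cv2.INTER_CUBIC)
u,v=map(int,proj(c,[.4624,-.2288,.123]));k=f[v-60:v+60,u-50:u+50]
im[0:1]=im[0:1]
e=cv2.resize(k,None,fx=2.4,fy=2.4,interpolation=cv2.INTER_CUBIC);im[300:300+e.shape[0],561:800]=e[:,:239]
print(u,v)
g=t["frame"];im[0:240,560:800]=cv2.resize(g[140:260,235:355],None,fx=2,fy=2)
cv2.imwrite("pics/w6.png",im)
for p in ([.4918,-.2303,.123],[.4329,-.2273,.123],[.4624,-.2288,.106]):print(proj(c,p).round(1))
E
```

```text
pos [ 0.4599 -0.2313  0.2211] off [-0.0023  0.0026  0.0011] after-turn off [-0.0023  0.0026  0.0011] tw [-0.04 -0.09 -0.17] j7 1.93 t 20.15 F [ 0.1  0.2 -0.3] op 0.0514
282 219
[282.1 253.9]
[282.1 183. ]
[281.9 212.8]
```

View pics/w6.png

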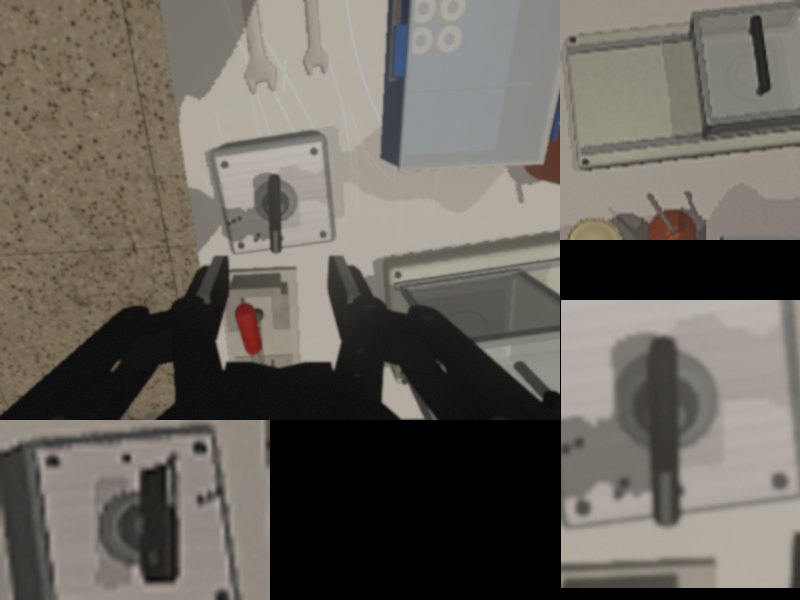

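```bash
python3 - <<'E'
from h import *
np.set_printoptions(precision=4,suppress=True)
c=load("w6")
print("far top",onz(c,(275.3,252.4),.123),"near bottom",onz(c,(274.5,174.8),.089),"near top?",onz(c,(274.5,174.8),.123))
print("escut",onz(c,(275.7,201.9),.073))
S=[onz(c,q,.07) for q in((225,165),(314,152),(323,235),(240,245))];print(S,np.mean(S,0))
E
```

```text
far top [ 0.4901 -0.2357  0.123 ] near bottom [ 0.4334 -0.2335  0.089 ] near top? [ 0.4263 -0.2326  0.123 ]
escut [ 0.4626 -0.2343  0.073 ]
[array([ 0.4258, -0.2786,  0.07  ]), array([ 0.4185, -0.1972,  0.07  ]), array([ 0.5001, -0.1898,  0.07  ]), array([ 0.5064, -0.2725,  0.07  ])] [ 0.4627 -0.2345  0.07  ]
```

>>> arm_command(grip=[60,60,60,60,60,0,0,0,0,0], offset=[[-0.0023,-0.0031,0.03],[0,0,0.04],[0,0,0.03],[0,0,0.014],[0,0,0],[0,0,0],[0,0,0],[0,0,0],[0,0,0],[0,0,0]], twist=[[0,0,-0.5],[0,0,0],[0,0,0],[0,0,0],[0,0,0],[0,0,0],[0,0,0],[0,0,0],[0,0,0],[0,0,0]])

```text
time_s: 21.5
eef_pos: [0.465, -0.2338, 0.1085]
eef_rot: [[-0.999, 0.046, 0.002], [0.046, 0.999, -0.003], [-0.003, -0.002, -1.0]]
wrist_force: [-0.2, -10.3, 4.6]
opening: 0.0095
```

```bash
python3 - <<'E'
from h import *
from station import *
go([.462,-.2345,.107],87)
print(state()["ft_torque"],state()["joint_pos"])
E
```

```text
pos [ 0.465  -0.2338  0.1085] off [ 0.0029 -0.0008  0.0015] after-turn off [ 0.0029 -0.0008  0.0015] tw [-0.14  0.15  0.38] j7 1.96 t 21.5 F [ -0.2 -10.3   4.6] op 0.0095
[-2.20262844  0.23365258  0.06664524] [ 0.28309712  0.56806718  0.091594    1.99473949 -0.0871682   0.57925605
  1.95821137]
```

>>> arm_command(grip=[0,0,0], offset=[[0.0025,-0.0015,0],[0,0,0],[0,0,0]], twist=[[0,0,0],[0,0,0],[0,0,0]])

```text
time_s: 21.88
eef_pos: [0.4644, -0.2342, 0.1087]
eef_rot: [[-0.999, 0.044, 0.006], [0.044, 0.999, -0.002], [-0.006, -0.002, -1.0]]
wrist_force: [9.7, -3.6, -1.3]
opening: 0.0088
```

>>> arm_command(grip=[30,30,30,0,0,0,0], offset=[[0,-0.0006,0],[0,0,0],[0,0,0],[0,0,0],[0,0,0],[0,0,0],[0,0,0]], twist=[[0,0,0],[0,0,0],[0,0,0],[0,0,0],[0,0,0],[0,0,0],[0,0,0]])

```text
time_s: 22.75
eef_pos: [0.4618, -0.2342, 0.1075]
eef_rot: [[-0.999, 0.045, 0.0], [0.045, 0.999, -0.0], [-0.0, -0.0, -1.0]]
wrist_force: [-1.8, -2.6, 6.1]
opening: 0.0091
```

>>> arm_command(grip=[0,0,0,0,0,0,0,0,0], offset=[[0,0,0],[0,0,0],[0,0,0],[0,0,0],[0,0,0],[0,0,0],[0,0,0],[0,0,0],[0,0,0]], twist=[[0,0,6],[0,0,6],[0,0,6],[0,0,6],[0,0,6],[0,0,6],[0,0,6],[0,0,6],[0,0,0]])

```text
time_s: 23.88
eef_pos: [0.4619, -0.2339, 0.1074]
eef_rot: [[-0.634, 0.773, 0.0], [0.773, 0.634, -0.0], [-0.0, -0.0, -1.0]]
wrist_force: [-0.8, -0.1, 7.4]
opening: 0.0093
```

```bash
python3 - <<'E'
from h import *
from station import *
go([.462,-.2345,.107],25)
print(state()["ft_torque"],state()["joint_pos"])
E
```

```text
pos [ 0.4619 -0.2339  0.1074] off [-0.0005 -0.0003  0.0004] after-turn off [-0.0005 -0.0002  0.0004] tw [-1.000e-02  2.000e-02  1.436e+01] j7 1.34 t 23.875 F [-0.8 -0.1  7.4] op 0.0093
[-0.2483412   0.31414121  0.12968725] [ 0.11977135  0.59285266  0.31970048  2.0080676  -0.32147401  0.5883733
  1.34488643]
```

>>> arm_command(grip=[0,0,0,0,0], offset=[[0,0,0],[0,0,0],[0,0,0],[0,0,0],[0,0,0]], twist=[[0,0,5],[0,0,5],[0,0,4],[0,0,0],[0,0,0]])

```text
time_s: 24.5
eef_pos: [0.462, -0.2339, 0.1074]
eef_rot: [[-0.43, 0.903, 0.0], [0.903, 0.43, -0.0], [-0.0, 0.0, -1.0]]
wrist_force: [-0.5, -0.0, 5.8]
opening: 0.009
```

```bash
python3 - <<'E'
from h import *
from station import *
go([.462,-.2345,.107],25)
print(state()["ft_torque"])
c=capture("wrist");pickle.dump(c,open("w7.pkl","wb"))
E
```

```text
pos [ 0.462  -0.2339  0.1074] off [-0.0005 -0.0002  0.0004] after-turn off [-0.0005 -0.0002  0.0004] tw [0.01 0.01 0.46] j7 1.17 t 24.5 F [-0.5 -0.   5.8] op 0.009
[-0.1942143   0.23682715  0.18958103]
```

>>> arm_command(grip=[0,0,0,0,0,0,0,0,0,0], offset=[[0,0,0],[0,0,0],[0,0,0],[0,0,0],[0,0,0],[0,0,0],[0,0,0],[0,0,0],[0,0,0],[0,0,0]], twist=[[0,0,1.5],[0,0,0],[0,0,0],[0,0,0],[0,0,0],[0,0,0],[0,0,0],[0,0,0],[0,0,0],[0,0,0]])

```text
time_s: 25.8
eef_pos: [0.462, -0.2339, 0.1074]
eef_rot: [[-0.406, 0.914, 0.0], [0.914, 0.406, -0.0], [-0.0, 0.0, -1.0]]
wrist_force: [-1.1, -1.5, 6.5]
opening: 0.0089
```

```bash
python3 - <<'E'
from h import *
from station import *
go([.462,-.2345,.107],25)
print(state()["ft_torque"])
E
```

```text
pos [ 0.462  -0.2339  0.1074] off [-0.0005 -0.0002  0.0004] after-turn off [-0.0005 -0.0003  0.0004] tw [ 0.02  0.01 -1.04] j7 1.15 t 25.8 F [-1.1 -1.5  6.5] op 0.0089
[-0.13356814  0.21234119  0.15853627]
```

>>> arm_command(grip=[0,0,0,0,0,0,0,0,0,0,0], offset=[[0,0,0],[0,0,0],[0,0,0],[0,0,0],[0,0,0],[0,0,0],[0,0,0],[0,0,0],[0,0,0],[0,0,0],[0,0,0]], twist=[[0,0,2],[0,0,1.5],[0,0,0],[0,0,0],[0,0,0],[0,0,0],[0,0,0],[0,0,0],[0,0,0],[0,0,0],[0,0,0]])

```text
time_s: 27.18
eef_pos: [0.462, -0.2339, 0.1075]
eef_rot: [[-0.35, 0.937, 0.0], [0.937, 0.35, -0.0], [-0.0, 0.0, -1.0]]
wrist_force: [-2.5, -1.4, 6.4]
opening: 0.0094
```

```bash
python3 - <<'E'
from h import *
from station import *
go([.462,-.2345,.107],25)
print(state()["ft_torque"])
E
```

```text
pos [ 0.462  -0.2339  0.1075] off [-0.0005 -0.0002  0.0005] after-turn off [-0.0005 -0.0003  0.0005] tw [ 0.01  0.02 -4.51] j7 1.1 t 27.175 F [-2.5 -1.4  6.4] op 0.0094
[-0.20760597  0.22624762  0.64836885]
```

The torque jump shows the key is at its hard stop, and it was held there for over 1 s. Now I'll let go wide open and rise.

>>> arm_command(grip=[100,100,100,100,100,100,100,100,100], offset=[[0,0,0],[0,0,0],[0,0,0],[0,0,0],[0,0,0],[0,0,-0.02],[0,0,-0.04],[0,0,-0.04],[0,0,-0.04]], twist=[[0,0,0],[0,0,0],[0,0,0],[0,0,0],[0,0,0],[0,0,0],[0,0,0],[0,0,0],[0,0,0]])

```text
time_s: 28.3
eef_pos: [0.4617, -0.2339, 0.2486]
eef_rot: [[-0.349, 0.937, -0.0], [0.937, 0.349, -0.0], [0.0, -0.0, -1.0]]
wrist_force: [0.2, -0.1, 0.6]
opening: 0.0855
```

```bash
python3 - <<'E'
from h import *
from station import *
go([.462,-.2345,.107],25)
c=capture("wrist");t=capture("top");s=capture("scene")
im=np.zeros((600,800,3),np.uint8)
im[:300,:400]=cv2.resize(c["frame"],(400,300))
im[:300,400:]=cv2.resize(t["frame"][130:295,130:350],(400,300))
im[300:,:400]=cv2.resize(t["frame"][200:290,360:480],(400,300))
im[300:,400:]=cv2.resize(s["frame"][130:280,195:395],(400,300))
cv2.imwrite("pics/end.png",im)
k=onz
for d in (.6,):
  a=np.radians(5)-d;print([proj(c,[.462+r*np.cos(a),-.2345+r*np.sin(a),.123])*np.array([400/560,300/420]) for r in(-.031,.031)])
E
```

```text
pos [ 0.4617 -0.2339  0.2486] off [-7.000e-04  1.000e-04  1.416e-01] after-turn off [-7.000e-04  1.000e-04  1.416e-01] tw [-0.01 -0.   -4.57] j7 0.98 t 28.3 F [ 0.2 -0.1  0.6] op 0.0855
[array([181.86319148, 128.30685273]), array([214.86709696, 165.50628256])]
```

View pics/end.png

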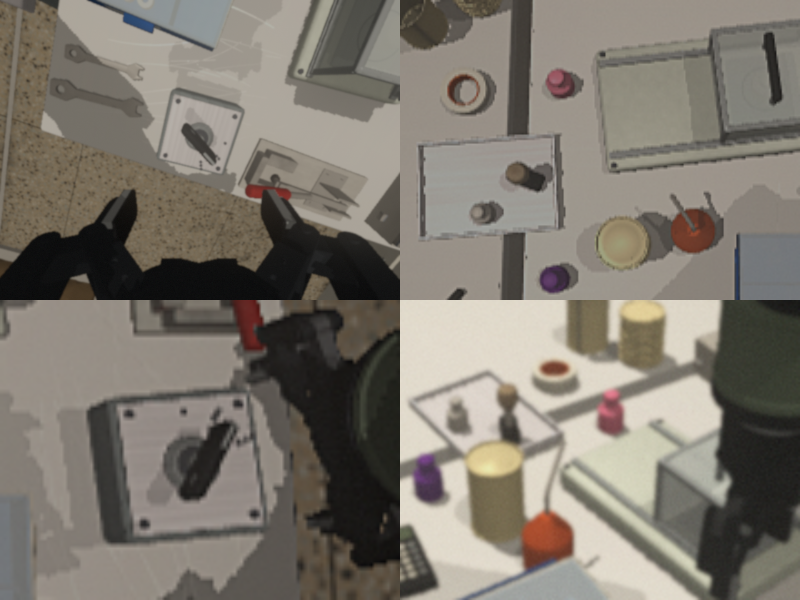

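The key points at the two dots: ends at (181,122) and (216,160), predicted for run (182,128) and (215,165). The hood is home, the small weight stands in the tray at (482,212), and the bystanders look undisturbed.

```bash
python3 -c "
from station import *
print(sign_off())"
```

```text
the job is handed in; nothing more can be done
None
```

I finished the job and handed it in at about 28 s on the robot's clock. The sign-off gave no verdict.

- **Weights:** I set the small weight on the tray floor and stood the large one in the middle of the plate, lowering each until it touched. The picture taken after placing the large one showed it upright, within about 3 mm of the ring's centre. I didn't check it separately once the hood was over it.
- **Hood:** I slid it home until the force jumped to about 29 N at the hard stop. Its handle ended within about 3 mm of the plate's middle.
- **Key:** I turned it to start and held it there for more than 2 s. The key's stop showed as a jump in torque to 0.65 N m. Before that, one torque reading (0.16 N m) left it unclear whether the key was fully at start, so I turned it 3.5 degrees further. I then opened the gripper wide to let go.
- **Last checks:** The final pictures show the key back at run, the small weight upright in the tray and the hood home. The bystanders looked undisturbed, by eye only. The arm was clear, with about 0.6 N on the wrist.
- **Disagreement:** The first top-view reading of the key was about 6 mm off in y. I corrected it from the wrist view, and after re-gripping the key the side force was small.

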